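# Hold the ice shaver's shutter half open for a blade check

### The job

The blade of the low ice shaver is to be inspected: first throw the toggle of the isolator box over from on to off, and only then slide the shaver's sprung shutter half way open, never more than three quarters, so that half the throat stays guarded. The spring pushes back, so finish while still holding the shutter steady at half way: do not let go. Leave the bottles, dishes and everything else on the counter where they stand.

Things in the scene. Friction and masses are not known exactly. Their poses are not given: they have to be found in the camera images.
- shaver: Low white fixed ice shaver, 160 x 240 x 86 mm (x, y, z), left or right on the counter. Origin: centre of its underside; y runs along the shutter's slide. Deck 86 mm above the counter; the throat (76 x 80 mm) is in its -y half under the shutter. Guide rails 8 wide, 10 high at x = -45, +45 mm run along y; dark cross marks on them at y = -15 mm show the fin's middle at half travel.
- shutter (a joint): Travel of the shutter, m: 0 closed (as it starts), 0.08 fully open, 0.04 half way; grows as the shutter moves to the shaver's +y. A spring pushes it shut: 3 N when closed, rising evenly by 1.5 N per 10 mm (9 N at half, 15 N fully open), plus about 0.6 N friction.
- shutter_grip (a point): Grip point of the upright steel fin on the flat shutter plate (80 x 90 x 4 mm). Fin: 40 mm along the shaver's x, 12 mm thick along y, top 134 mm above the counter. The point is on its middle plane, 114 mm above the counter, at shaver x = 0, y = -55 mm when closed, -15 mm at half. Pinch it from above across the 12 mm, or push its -y face.
- isolator_box: Grey, fixed isolator box, 100 x 80 x 55 mm (x, y, z) with a 6 mm steel plate on top, on the other side of the counter from the shaver; origin at the centre of its underside. The toggle swings in its x-z plane, about a hinge along y that lies 60 mm above the counter over the origin.
- isolator (a joint): Angle of the toggle, rad: 0 = off, leaning 0.5 rad to the box's -x (the side turned to the robot); 1.0 = on, leaning 0.5 rad to its +x. It starts on. Its heavy ball tips it over-centre: past the middle (0.5) it falls to the nearer end stop by itself and stays there. About 1 N at the ball moves it.
- isolator_tip (a point): Centre of the 32 mm steel ball at the end of the toggle (a 10 mm thick steel rod), 74 mm from the hinge; it stands about 125 mm above the counter at either end and 134 mm at the middle.
- syrup_tall: Bystander, leave alone: amber glass bottle, 60 mm diameter, 160 mm high; origin under its centre. Stands beside the isolator box, about 125 mm from its centre on its +y side.
- tumbler: Bystander, leave alone: white cup, 68 mm diameter, 85 mm high; origin under its centre. Stands about 125 mm from the isolator box's centre on its -y side.
- bowl: Bystander, leave alone: blue bowl, 100 mm diameter, 45 mm high; origin under its centre. Stands behind the isolator box.
- spoon: Bystander, leave alone: steel spoon, 160 mm long, lying in front of the shaver.
- syrup_short: Bystander, leave alone: green glass bottle, 64 mm diameter, 130 mm high, beyond the gap between shaver and isolator box; origin under its centre.
- tin: Bystander, leave alone: steel tin, 74 mm diameter, 90 mm high, at the right edge; origin under its centre.
There are look-alikes about, which are no part of the job. What is shaped like the isolator_box but pink or purple is not meant.

How it is judged (in metres and radians):
On the way, in this order (a step that is already met when the one before it is completed fails the run):
1. the isolator toggle is thrown to off while the shutter is closed (value of joint isolator below 0.15 rad and value of joint shutter below 0.012 m), for 0.1 s.
2. the shutter is held at half travel by the robot (value of joint shutter between 0.032 and 0.048 m and contact force between any of the fingers, the arm and shutter above 4 N), for 0.5 s.
At the end, for the whole second after the job is handed in: The isolator toggle is off (within 0.15 rad of its end), and the shutter stands still at half travel (40 mm, give or take 8 mm), held there against its spring by the robot alone (more than 4 N between robot and shutter) through the last second (all of step 2 and value of joint isolator below 0.15 rad and velocity of joint shutter between -0.01 and 0.01 m/s); the arm keeps its last pose, push and grip.
It fails at once if the shutter is opened (over 12 mm) while the isolator is not off (value of joint shutter above 0.012 m and value of joint isolator above 0.3 rad).
It fails at once if the shutter is opened well past three quarters (over 66 mm) (value of joint shutter above 0.066 m).
It fails at once if a bystander is moved by more than 30 mm (distance of any of syrup_tall, tumbler, bowl, spoon, syrup_short, tin from where it was at the start of the episode above 0.03 m).
It also fails if it takes over 42 s, if anything falls off the work surface, if the arm or the gripper's body presses on something with over 40 N, if the wrist force passes 120 N, or if a joint passes its speed limit or range.

### The arm

A 7-joint arm with a two-finger parallel gripper is mounted at the origin on the work surface. World frame = base frame: x ahead of the robot, y to its left, z up, the work surface at z = 0. Lengths are in mm, angles in rad, forces in N, time in s.
With the tool pointing down it reaches from about 400 to 875 mm from the base axis. Payload 19.3 kg.
Tool frame: the origin (TCP) lies midway between the tips of the shut fingers; the grasp point (between the pads) lies 19 mm behind it; y points along the fingers, z is the direction in which the jaws open and shut, and the axes are right-handed (so a half turn about y gives the same grasp; the last joint's range is limited). The gripper opens to 85 mm and grips with 20 to 120 N. Pads are 22 mm wide; open, the fingers measure 114 mm over their backs; the gripper's body (76 mm by 85 mm) begins 54 mm behind the grasp point. The pads swing forward as they close: fully open they stand 13 mm farther back than shut.
Start: joints at [-1.412, 0.521, -0.036, 1.599, 0.021, 1.021, -0.113], TCP at [141.775, 608.699, 231.291] pointing down, gripper open.
Joint ranges: [-2.91, 2.91], [-0.3, 2.13], [-1.5, 1.42], [0.17, 2.43], [-1.26, 4.41], [0.16, 1.93], [-2.52, 2.52]. Speed limits (rad/s): [1.89, 1.89, 2.39, 2.39, 3.01, 3.01, 3.01].

### API

Orientations are given as a 3x3 rotation matrix whose columns are the frame's x, y, z axes.
In Python, from station import bot, eyes gives the robot as it stands.
- The arm moves only by the tool servo_tool, never from a script. Its argument "increments" is a list of rows, each a list of 3 entries, a list of its own where there are three numbers: the closure in counts, from 0 (fully open) to 255 (shut), then the shift along the tool's x, y, z in units of 40 mm (1.0 is 40 mm), then the turn about the tool's y in units of 6 degrees (1.0 is 6 degrees). A call has 1 to 20 rows; each row shifts and turns the pose as measured when the row begins, along the tool's axes as they then stand; what a row does not reach is not made up. A row lasts 1/8 s, in which the tool goes at most 62.5 mm and 10.7 degrees, less where a joint would pass 70% of its speed; a pose out of reach is approached as far as the arm can. A call is refused whole if a number of a shift passes 1 or a number of a turn 1, either way. A call with a gripper value outside its range is refused whole. The fingers move at their own pace and stop on an object; the grip force is fixed at half the most. Time passes only in rows, so rows that do not move let the fingers close. It gives the time, the measured TCP pose, the force and the opening at its end, in the units of the state.
- bot.read_state(): the state, without advancing time (a new reading comes with each control period).
- eyes.snapshot(name): name is "side" or "top"; returns (picture, depth): 400x640x3 uint8, red, green, blue; 400x640 float32, mm along the optical axis (not along the pixel's ray), 0 where there is no reading.
- eyes.calibration(name): a dict with "mtx" (3x3 intrinsics, pixels), "R" (3x3) and "t" (3): a world point X has camera coordinates R X + t. Camera axes: x right, y down, z forward; pixel columns grow to the right and rows downward; lengths in mm; the calibration is good to about 2 mm. A picture is of the moment at which its call begins. calibration takes no time and is no camera call.
- bot.finish_job(): hands the job in, once; it reports no verdict.
The state is a dict: "clock": time; "joint_pos": joint angles; "dq": joint speeds; "effort": joint torques, N m; "tool_pos": TCP position; "eef_rot": TCP orientation; "ft_force": force on the tool from outside, world axes, zero at the start; "ft_torque": the same for the moment, N m; "opening": opening from 0.0 (shut) to 1.0 (fully open).
Only numpy, scipy, OpenCV 4.12 (cv2) and the standard library are available. Lean on these libraries where they do the work, as an engineer would, in place of code of your own. Each camera call takes 0.05 s, during which the arm holds its last target.

## Working session

There is one attempt and no reset: what is moved stays moved. The work goes in short steps, Python scripts to look and compute and a tool call to move; the robot and the scene stay as the last step left them, time stands still between calls to the robot, and variables do not carry over. Pictures are saved under pics/ and viewed, and the job is handed in when it is done.

Besides the shell and the picture viewer there is one more tool, called after "Request:" by a JSON object that holds its "fn" and its "kwargs", one argument or row to a line. servo_tool: Moves the arm, as the interface text tells. Its arguments: {"type":"object","properties":{"increments":{"type":"array"}},"required":["increments"]}

```bash
mkdir -p pics; ls
python3 - <<'E'
from station import bot, eyes
import cv2,numpy as np
s=bot.read_state(); print(s)
for n in("side","top"):
    p,d=eyes.snapshot(n); cv2.imwrite(f"pics/{n}0.png",p[:,:,::-1]); np.savez(f"pics/{n}0.npz",p=p,d=d)
    print(n,eyes.calibration(n))
E
```

```text
pics
{'clock': 0.0, 'joint_pos': array([-1.41219027,  0.52201233, -0.03633954,  1.60000398,  0.02117366,
        1.02108631, -0.1128116 ]), 'dq': array([-0.00056208, -0.00098837, -0.00172467,  0.00080016,  0.0002975 ,
        0.00015197, -0.00060881]), 'effort': array([-5.89795127e-04, -9.27105117e+01,  1.97946958e+00, -3.69931555e+01,
        1.78810162e-02,  8.02250812e-03,  4.64804975e-05]), 'tool_pos': array([141.70495242, 608.37980042, 230.72807278]), 'eef_rot': array([[ 9.73932250e-01, -2.04941122e-04,  2.26838995e-01],
       [-2.26839082e-01, -1.10747501e-03,  9.73931622e-01],
       [ 5.16198800e-05, -9.99999366e-01, -1.12509429e-03]]), 'ft_force': array([-0.17320926,  0.2113934 ,  0.41998059]), 'ft_torque': array([-0.03006026, -0.03284141, -0.04872167]), 'opening': 1.000880333233713}
side {'mtx': array([[394.02539849,   0.        , 325.30709449],
       [  0.        , 394.02539849, 192.59016871],
       [  0.        ,   0.        ,   1.        ]]), 'R': array([[-0.98709498, -0.16011582, -0.00253409],
       [-0.09462927,  0.59599817, -0.79739042],
       [ 0.12918514, -0.78686028, -0.60345845]]), 't': array([ 518.62652195,  203.25178479, 1098.15584521])}
top {'mtx': array([[407.59994395,   0.        , 316.38859769],
       [  0.        , 407.59994395, 196.30207559],
       [  0.        ,   0.        ,   1.        ]]), 'R': array([[-0.00173192, -0.99999511, -0.00260437],
       [-0.99630101,  0.00194927, -0.08590981],
       [ 0.08591447,  0.00244595, -0.99629951]]), 't': array([ -83.40803295,  559.73089456, 1303.0275488 ])}
```

View pics/top0.png

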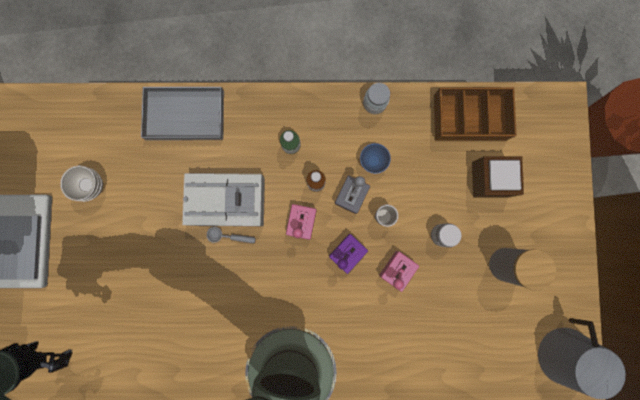

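View pics/side0.png

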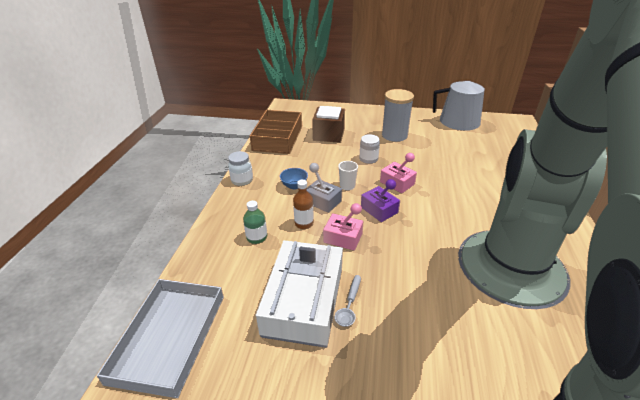

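Run:
```python
import cv2,numpy as np
a=cv2.imread("pics/top0.png"); b=cv2.imread("pics/side0.png")
c1=cv2.resize(a[130:250,170:410],None,fx=3.3,fy=3.3,interpolation=cv2.INTER_CUBIC)
c2=cv2.resize(b[140:350,250:410],None,fx=2.8,fy=2.8,interpolation=cv2.INTER_CUBIC)
cv2.imwrite("pics/c1.png",c1);cv2.imwrite("pics/c2.png",c2)
```

```text
(no output)
```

View pics/c1.png

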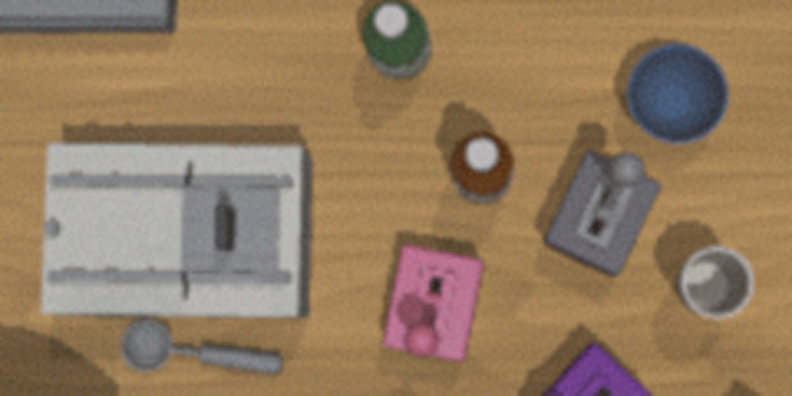

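View pics/c2.png

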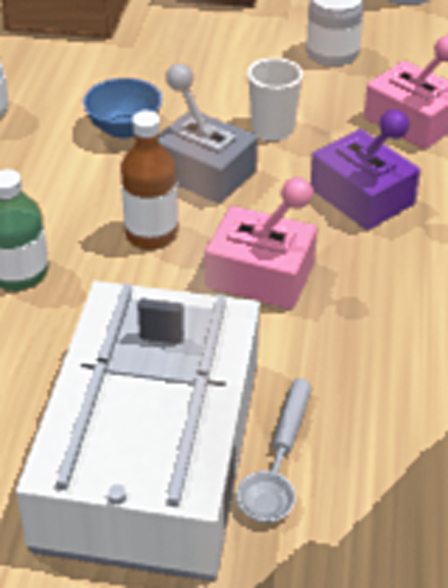

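```bash
cat > h.py <<'E'
import numpy as np
from station import bot,eyes
def ray(n,uv,z):
    c=eyes.calibration(n);K,R,t=[np.array(c[k],float) for k in("mtx","R","t")]
    o=-R.T@t; d=R.T@np.linalg.solve(K,[uv[0],uv[1],1]); return o+d*(z-o[2])/d[2]
def tri(a,b):
    A=[];B=[]
    for n,uv in(("top",a),("side",b)):
        c=eyes.calibration(n);K,R,t=[np.array(c[k],float) for k in("mtx","R","t")]
        o=-R.T@t; d=R.T@np.linalg.solve(K,[uv[0],uv[1],1]);d/=np.linalg.norm(d)
        P=np.eye(3)-np.outer(d,d);A.append(P);B.append(P@o)
    return np.linalg.solve(sum(A),sum(B))
E
python3 - <<'E'
from h import *
T=lambda u,v:(170+u/3.3-.35,130+v/3.3-.35)
S=lambda u,v:(250+u/2.8-.3,140+v/2.8-.3)
def show(l,ps,z,n,f):
    q=np.array([ray(n,f(*p),z) for p in ps]); print(l,n,q.round(1)[:,:2].tolist(),"mean",q.mean(0).round(1))
    if len(ps)==4: print("  edges",[np.linalg.norm(q[i]-q[i-1]).round() for i in range(4)], [np.degrees(np.arctan2(*(q[i]-q[i-1])[[1,0]])).round(1) for i in range(4)])
show("deck",[(48,145),(303,145),(300,316),(42,314)],86,"top",T)
show("deck",[(95,283),(260,302),(217,512),(28,490)],86,"side",S)
show("box",[(590,153),(660,185),(615,273),(546,240)],59,"top",T)
show("ball",[(628,170)],125,"top",T);show("ball",[(180,78)],125,"side",S);print(tri(T(628,170),S(180,78)))
show("fin",[(216,200),(234,200),(234,250),(216,250)],134,"top",T)
show("fintop",[(139,301),(184,306)],134,"side",S)
show("marks",[(190,172),(185,287)],96,"top",T);show("marks",[(95,367),(210,381)],96,"side",S)
show("cap",[(482,154)],160,"top",T);show("cup",[(716,282)],85,"top",T);show("cap2",[(391,20)],130,"top",T)
show("bowl",[(677,93)],45,"top",T)
for u,v,l in((222,210,"fin"),(628,170,"ball"),(600,250,"box")):
    d=np.load("pics/top0.npz")["d"];x,y=T(u,v);print(l,d[int(y+.5),int(x+.5)])
E
```

```text
deck top [[626.2, 327.8], [625.7, 86.6], [464.4, 87.8], [466.7, 329.3]] mean [545.8 207.9  86. ]
  edges [np.float64(159.0), np.float64(241.0), np.float64(161.0), np.float64(241.0)] [np.float64(-0.5), np.float64(-90.1), np.float64(179.6), np.float64(89.5)]
deck side [[623.8, 89.8], [464.6, 90.1], [468.9, 321.2], [619.3, 325.0]] mean [544.2 206.5  86. ]
  edges [np.float64(235.0), np.float64(159.0), np.float64(231.0), np.float64(150.0)] [np.float64(-88.9), np.float64(179.9), np.float64(88.9), np.float64(1.5)]
box top [[621.2, -186.6], [590.0, -253.7], [505.4, -209.6], [537.1, -143.7]] mean [ 563.4 -198.4   59. ]
  edges [np.float64(94.0), np.float64(74.0), np.float64(95.0), np.float64(73.0)] [np.float64(-27.1), np.float64(-114.9), np.float64(152.5), np.float64(64.2)]
ball top [[596.4, -216.1]] mean [ 596.4 -216.1  125. ]
ball side [[596.8, -214.2]] mean [ 596.8 -214.2  125. ]
[ 596.87568294 -216.25709128  123.63741722]
fin top [[568.7, 158.3], [568.7, 142.0], [523.3, 141.3], [523.3, 157.6]] mean [546.  149.8 134. ]
  edges [np.float64(45.0), np.float64(16.0), np.float64(45.0), np.float64(16.0)] [np.float64(0.9), np.float64(-90.1), np.float64(-179.2), np.float64(89.9)]
fintop side [[564.9, 153.4], [524.7, 153.2]] mean [544.8 153.3 134. ]
marks top [[599.0, 190.8], [491.4, 193.6]] mean [545.2 192.2  96. ]
marks side [[595.3, 201.1], [494.0, 200.9]] mean [544.7 201.   96. ]
cap top [[606.7, -82.9]] mean [606.7 -82.9 160. ]
cup top [[495.5, -301.6]] mean [ 495.5 -301.6   85. ]
cap2 top [[735.1, 0.7]] mean [7.351e+02 7.000e-01 1.300e+02]
bowl top [[682.1, -273.3]] mean [ 682.1 -273.3   45. ]
fin 1218.9792
ball 1212.1837
box 1292.0049
```

Request:
{"fn": "servo_tool", "kwargs": {
  "increments": [
    [255, [0, 0, 0], 1.0],
    [255, [0.3, 0, 0], 1.0],
    [255, [0.8, 0, 0], 0.4],
    [255, [1, 0, -0.2], 0],
    [255, [1, 0, -0.3], 0],
    [255, [1, 0, -0.3], 0],
    [255, [1, 0, -0.3], 0],
    [255, [1, 0, -0.3], 0],
    [255, [1, 0, -0.3], 0]
  ]
}}

```text
clock: 1.23
tool_pos: [365.3, 413.2, 228.0]
eef_rot: [[0.886, -0.003, 0.464], [-0.464, -0.005, 0.886], [0.0, -1.0, -0.006]]
ft_force: [-0.4, 0.5, -0.2]
opening: -0.001
```

Request:
{"fn": "servo_tool", "kwargs": {
  "increments": [
    [255, [1, 0, -0.8], 0],
    [255, [1, 0, -0.8], 0],
    [255, [1, 0, -0.8], 0],
    [255, [1, 0, -0.8], 0],
    [255, [1, 0, -0.8], 0],
    [255, [1, 0, -0.8], 0],
    [255, [1, 0, -0.8], 0],
    [255, [1, 0, -0.8], 0],
    [255, [1, 0, -0.8], 0],
    [255, [1, 0, -0.8], 0],
    [255, [1, 0, -0.8], 0],
    [255, [1, 0, -0.8], 0],
    [255, [1, 0, -0.8], 0]
  ]
}}

```text
clock: 2.85
tool_pos: [639.0, -216.3, 228.5]
eef_rot: [[0.887, -0.006, 0.462], [-0.462, -0.005, 0.887], [-0.003, -1.0, -0.007]]
ft_force: [0.3, 1.7, -0.0]
opening: -0.002
```

Request:
{"fn": "servo_tool", "kwargs": {
  "increments": [
    [255, [0.4, 0, -0.45], 0],
    [255, [0, 0, 0], 0],
    [255, [0, 0.9, 0], 0],
    [255, [0, 0.9, 0], 0],
    [255, [0, 0.9, 0], 0],
    [255, [0, 0.2, 0], 0],
    [255, [0, 0, 0], 0]
  ]
}}

```text
clock: 3.72
tool_pos: [644.0, -240.5, 108.9]
eef_rot: [[0.886, -0.007, 0.463], [-0.463, -0.004, 0.886], [-0.004, -1.0, -0.007]]
ft_force: [-0.7, -0.5, -0.2]
opening: 0.002
```

Run:
```python
from h import *
import cv2
s=bot.read_state();print(s["clock"],s["tool_pos"].round(1))
p,d=eyes.snapshot("side");q=eyes.snapshot("top")[0]
a=cv2.resize(p[100:260,240:440],None,fx=2,fy=2,interpolation=cv2.INTER_CUBIC)
b=cv2.resize(q[120:280,280:480],None,fx=2,fy=2,interpolation=cv2.INTER_CUBIC)
cv2.imwrite("pics/s1.png",np.hstack([a,b])[:,:,::-1])
```

```text
3.725 [ 644.  -240.5  108.9]
```

View pics/s1.png

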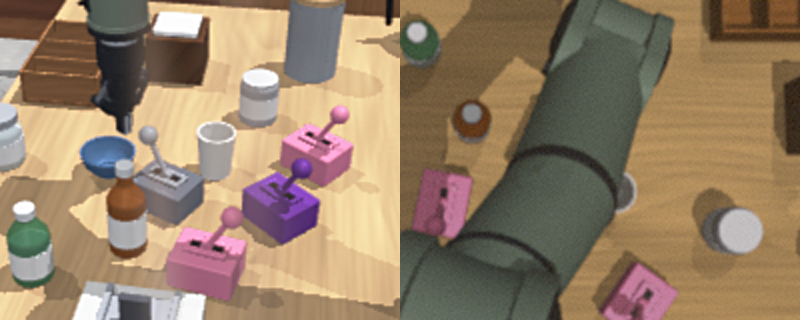

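Request:
{"fn": "servo_tool", "kwargs": {
  "increments": [
    [255, [-0.4, 0, 0], 0],
    [255, [-0.4, 0, 0], 0],
    [255, [-0.4, 0, 0], 0],
    [255, [-0.4, 0, 0], 0],
    [255, [-0.4, 0, 0], 0],
    [255, [-0.3, 0, 0], 0],
    [255, [0, 0, 0], 0],
    [255, [0, 0, 0], 0]
  ]
}}

```text
clock: 4.82
tool_pos: [566.4, -198.6, 120.0]
eef_rot: [[0.886, 0.011, 0.463], [-0.463, -0.009, 0.886], [0.013, -1.0, -0.003]]
ft_force: [-0.1, -0.6, -0.6]
opening: 0.0
```

Run:
```python
from h import *
import cv2
s=bot.read_state();print(s["clock"],s["tool_pos"].round(1))
p,d=eyes.snapshot("side")
a=cv2.resize(p[100:260,240:440],None,fx=3,fy=3,interpolation=cv2.INTER_CUBIC)
cv2.imwrite("pics/s2.png",a[:,:,::-1])
```

```text
4.825 [ 566.4 -198.6  120. ]
```

View pics/s2.png

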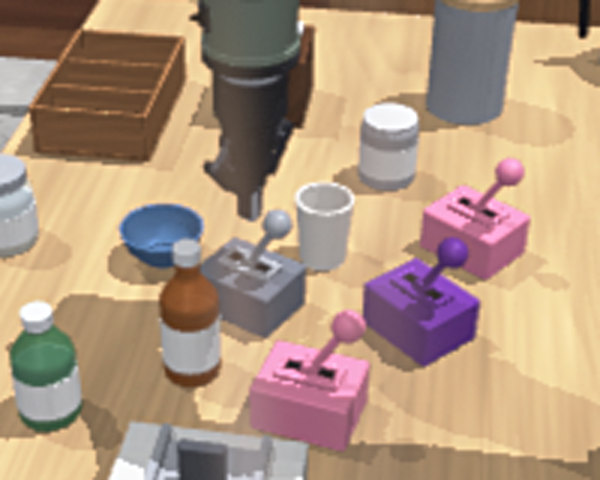

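Request:
{"fn": "servo_tool", "kwargs": {
  "increments": [
    [255, [0, -0.9, 0], 0],
    [255, [0, -0.9, 0], 0],
    [255, [0, -0.9, 0], 0],
    [255, [0, 0, 0], -1],
    [255, [0, 0, 0], -1],
    [255, [0, 0, 0], -1],
    [255, [0, 0, 0], -1],
    [255, [0, 0, 0], -0.6],
    [0, [0, 0, 1], 0],
    [0, [0, 0, 1], 0],
    [0, [0, 0, 1], 0],
    [0, [0, 0, 1], 0],
    [0, [0, 0, 1], 0],
    [0, [0, 0, 1], 0],
    [0, [0, 0, 1], 0],
    [0, [0, 0, 0.8], 0],
    [0, [0, 0, 0], 0]
  ]
}}

```text
clock: 7.0
tool_pos: [566.7, 120.3, 227.1]
eef_rot: [[1.0, 0.011, -0.011], [0.011, -0.011, 1.0], [0.011, -1.0, -0.011]]
ft_force: [0.1, -1.4, -0.3]
opening: 1.002
```

Run:
```python
from h import *
import cv2
s=bot.read_state();print(s["clock"],s["tool_pos"].round(1),s["joint_pos"].round(2))
print(ray("side",(332.5,174),125))
p,d=eyes.snapshot("side");q=eyes.snapshot("top")[0]
a=cv2.resize(p[120:330,240:440],None,fx=2,fy=2,interpolation=cv2.INTER_CUBIC)
b=cv2.resize(q[70:280,210:410],None,fx=2,fy=2,interpolation=cv2.INTER_CUBIC)
cv2.imwrite("pics/s3.png",np.hstack([a,b])[:,:,::-1])
```

```text
7.0 [566.7 120.3 227.1] [-0.37  0.45  0.07  1.74 -0.02  0.95  1.29]
[ 532.55699025 -187.30635199  125.        ]
```

View pics/s3.png

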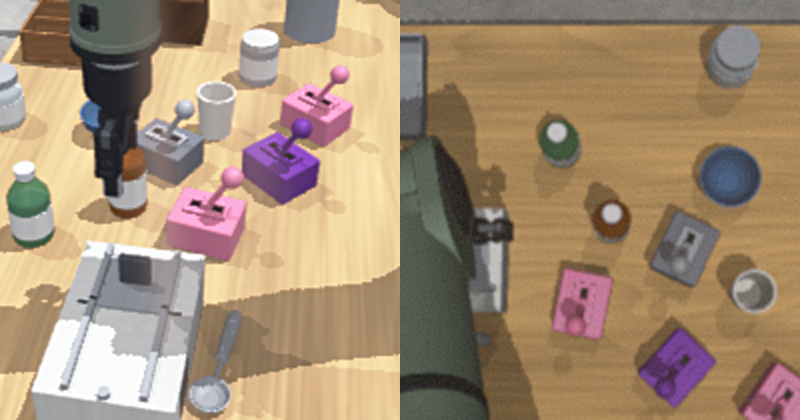

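Request:
{"fn": "servo_tool", "kwargs": {
  "increments": [
    [0, [-0.55, 0, 0.8], 0],
    [0, [0, 0, 0], 0],
    [0, [0, 0.9, 0], 0],
    [0, [0, 0.6, 0], 0],
    [0, [0, 0, 0], 0]
  ]
}}

```text
clock: 7.72
tool_pos: [547.8, 142.1, 166.1]
eef_rot: [[1.0, 0.014, 0.001], [-0.001, -0.014, 1.0], [0.014, -1.0, -0.014]]
ft_force: [-0.8, 0.3, 0.4]
opening: 1.001
```

Run:
```python
from h import *
import cv2
s=bot.read_state();print(s["clock"],s["tool_pos"].round(1))
p,d=eyes.snapshot("side")
cv2.imwrite("pics/s4.png",cv2.resize(p[180:330,240:400],None,fx=3.5,fy=3.5,interpolation=cv2.INTER_CUBIC)[:,:,::-1])
```

```text
7.725 [547.8 142.1 166.1]
```

View pics/s4.png

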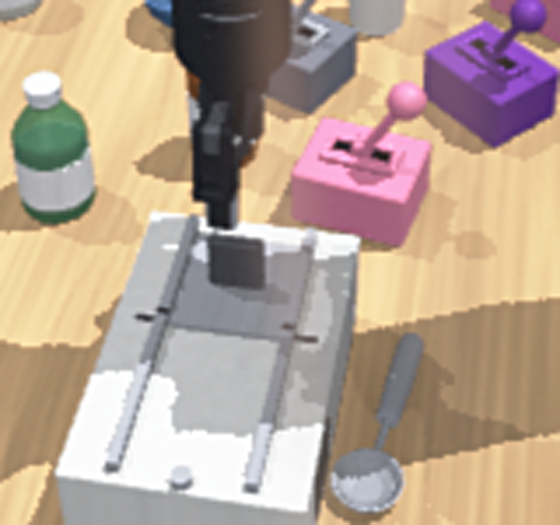

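Request:
{"fn": "servo_tool", "kwargs": {
  "increments": [
    [0, [-0.07, 0, 0.27], 0],
    [0, [0, 0.7, 0.02], 0],
    [0, [0, 0.7, 0.02], 0],
    [0, [0, 0.25, 0], 0],
    [0, [0, 0, 0], 0]
  ]
}}

```text
clock: 8.4
tool_pos: [549.4, 156.6, 104.7]
eef_rot: [[1.0, 0.022, 0.002], [-0.002, -0.01, 1.0], [0.022, -1.0, -0.01]]
ft_force: [-0.5, 0.0, 0.5]
opening: 0.999
```

Run:
```python
from h import *
import cv2
s=bot.read_state();print(s["clock"],s["tool_pos"].round(1))
p,d=eyes.snapshot("side")
cv2.imwrite("pics/s5.png",cv2.resize(p[180:330,240:400],None,fx=3.5,fy=3.5,interpolation=cv2.INTER_CUBIC)[:,:,::-1])
```

```text
8.4 [549.4 156.6 104.7]
```

View pics/s5.png

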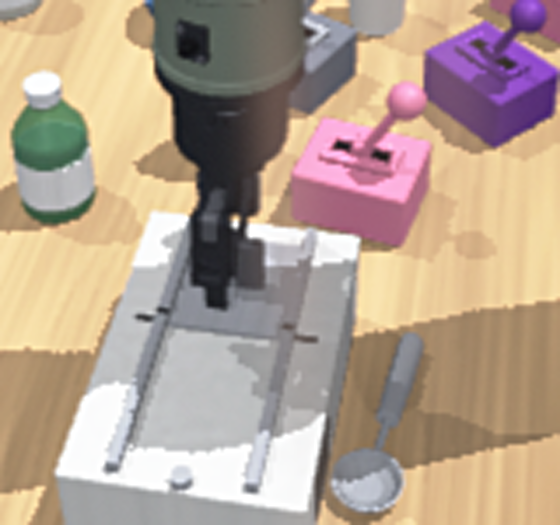

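Request:
{"fn": "servo_tool", "kwargs": {
  "increments": [
    [0, [-0.1, 0.05, -0.1], 0],
    [255, [0, 0, 0], 0],
    [255, [0, 0, 0], 0],
    [255, [0, 0, 0], 0],
    [255, [0, 0, 0], 0],
    [255, [0, 0, 0], 0],
    [255, [0, 0, 0], 0],
    [255, [0, 0, 0], 0],
    [255, [0, 0, 0], 0]
  ]
}}

```text
clock: 9.57
tool_pos: [546.5, 154.6, 105.7]
eef_rot: [[1.0, 0.026, 0.002], [-0.002, -0.006, 1.0], [0.027, -1.0, -0.006]]
ft_force: [-1.3, 2.4, 1.8]
opening: 0.128
```

Request:
{"fn": "servo_tool", "kwargs": {
  "increments": [
    [255, [0, 0, 0.15], 0],
    [255, [0, 0, 0.15], 0],
    [255, [0, 0, 0.15], 0],
    [255, [0, 0, 0.15], 0]
  ]
}}

```text
clock: 10.07
tool_pos: [546.7, 176.6, 105.7]
eef_rot: [[1.0, 0.026, 0.005], [-0.005, -0.01, 1.0], [0.026, -1.0, -0.01]]
ft_force: [-1.9, -7.4, 5.6]
opening: 0.129
```

Request:
{"fn": "servo_tool", "kwargs": {
  "increments": [
    [255, [0, 0, 0.15], 0],
    [255, [0, 0, 0.15], 0],
    [255, [0, 0, 0.12], 0],
    [255, [0, 0, 0.02], 0],
    [255, [0, 0, 0], 0],
    [255, [0, 0, 0], 0]
  ]
}}

```text
clock: 10.82
tool_pos: [546.9, 190.7, 105.7]
eef_rot: [[1.0, 0.024, 0.008], [-0.007, -0.018, 1.0], [0.025, -1.0, -0.018]]
ft_force: [-2.6, -7.9, 4.2]
opening: 0.129
```

Run:
```python
from h import *
import cv2
s=bot.read_state();print(s["clock"],s["tool_pos"].round(1),s["ft_force"].round(1),s["joint_pos"].round(2))
p,d=eyes.snapshot("side");q=eyes.snapshot("top")[0]
print(bot.read_state()["tool_pos"])
a=cv2.resize(p[180:330,240:400],None,fx=3.5,fy=3.5,interpolation=cv2.INTER_CUBIC)
cv2.imwrite("pics/s6.png",a[:,:,::-1])
```

```text
10.825 [546.9 190.7 105.7] [-2.6 -7.9  4.2] [-0.5   0.61  0.06  1.84 -0.01  0.68  1.13]
[546.85774127 190.61613456 105.68748515]
```

View pics/s6.png

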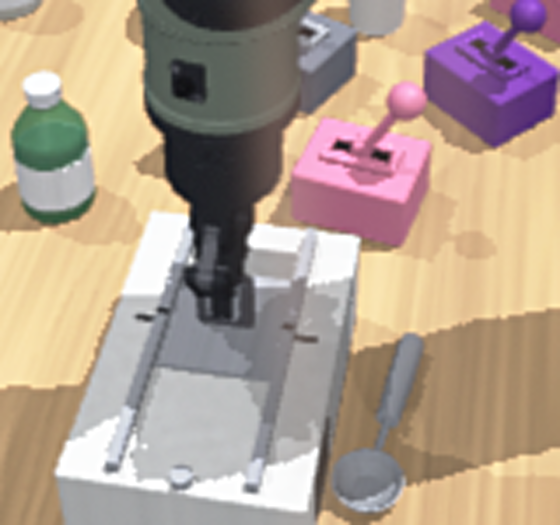

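```bash
python3 - <<'E'
from h import *
f=lambda u,v:ray("side",(240+u/3.5-.3,180+v/3.5-.3),90).round(1)
print(f(172,327),f(282,340),f(157,371),f(265,382), f(200,350))
E
python3 - <<'E'
import cv2
a=cv2.imread("pics/s4.png")[200:420,90:360];b=cv2.imread("pics/s6.png")[200:420,90:360]
cv2.imwrite("pics/cmp.png",cv2.resize(cv2.hconcat([a,b]),None,fx=1.45,fy=1.45))
E
```

```text
[582.6 201.3  90. ] [504.9 200.8  90. ] [583.6 240.7  90. ] [510.  238.3  90. ] [558.9 218.4  90. ]
```

View pics/cmp.png

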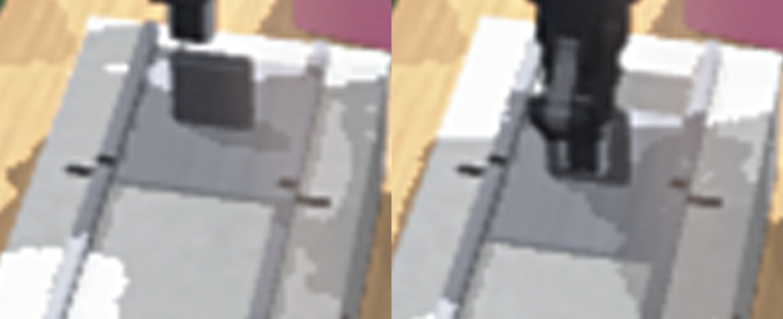

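Request:
{"fn": "servo_tool", "kwargs": {
  "increments": [
    [255, [0, 0, 0.06], 0],
    [255, [0, 0, 0], 0],
    [255, [0, 0, 0], 0],
    [255, [0, 0, 0], 0],
    [255, [0, 0, 0], 0],
    [255, [0, 0, 0], 0],
    [255, [0, 0, 0], 0]
  ]
}}

```text
clock: 11.8
tool_pos: [546.8, 188.5, 105.7]
eef_rot: [[1.0, 0.023, 0.011], [-0.01, -0.026, 1.0], [0.023, -0.999, -0.025]]
ft_force: [-1.3, -7.9, 4.3]
opening: 0.128
```

Run:
```python
from h import *
import cv2
s=bot.read_state();print(s["clock"],s["tool_pos"].round(1),s["ft_force"].round(1))
p,d=eyes.snapshot("side");q=eyes.snapshot("top")[0]
print(bot.read_state()["tool_pos"])
b=cv2.resize(q[70:290,170:420],None,fx=1.5,fy=1.5)
a=cv2.resize(p[130:350,230:430],None,fx=2,fy=2,interpolation=cv2.INTER_CUBIC)
b=cv2.copyMakeBorder(b,0,110,0,0,cv2.BORDER_CONSTANT)
cv2.imwrite("pics/s7.png",np.hstack([a,b])[:,:,::-1])
```

```text
11.8 [546.8 188.5 105.7] [-1.3 -7.9  4.3]
[546.79870264 188.51550756 105.70466199]
```

View pics/s7.png

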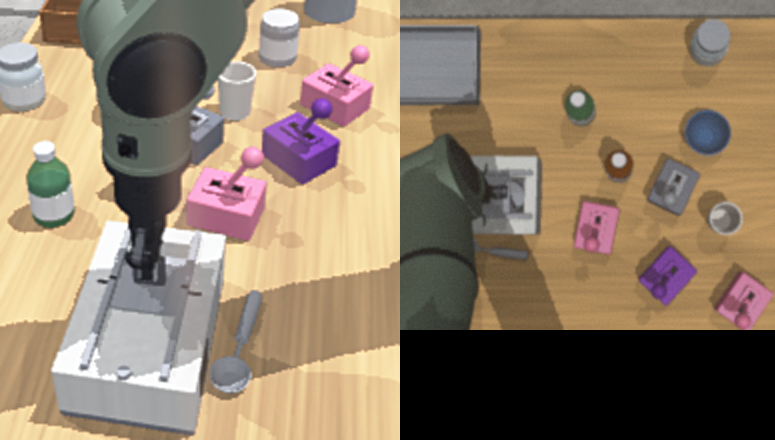

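Request:
{"fn": "servo_tool", "kwargs": {
  "increments": [
    [255, [0, 0, 0.12], 0],
    [255, [0, 0, 0.05], 0],
    [255, [0, 0, 0.02], 0],
    [255, [0, 0, 0.02], 0],
    [255, [0, 0, 0.02], 0],
    [255, [0, 0, 0.02], 0],
    [255, [0, 0, 0.02], 0],
    [255, [0, 0, 0.02], 0]
  ]
}}

```text
clock: 12.9
tool_pos: [546.8, 193.8, 105.8]
eef_rot: [[1.0, 0.02, 0.015], [-0.015, -0.036, 0.999], [0.021, -0.999, -0.036]]
ft_force: [-2.1, -9.7, 5.8]
opening: 0.132
```

Run:
```python
from h import *
import cv2
for i in range(6):
    p,d=eyes.snapshot("side");s=bot.read_state();print(s["clock"],s["tool_pos"].round(2),s["ft_force"].round(1))
a=p[180:330,240:400];a=cv2.resize(a,None,fx=3.5,fy=3.5,interpolation=cv2.INTER_CUBIC)
cv2.imwrite("pics/s8.png",a[:,:,::-1])
```

```text
12.95 [546.85 193.85 105.75] [ -2.  -10.6   5.1]
13.0 [546.86 193.83 105.75] [-1.6 -9.5  5.3]
13.05 [546.84 193.85 105.73] [-2.3 -9.3  5. ]
13.1 [546.87 193.84 105.74] [-2.2 -9.   4.8]
13.15 [546.85 193.82 105.74] [-2.3 -9.   5.3]
13.2 [546.86 193.85 105.76] [-1.4 -9.3  4.3]
```

View pics/s8.png

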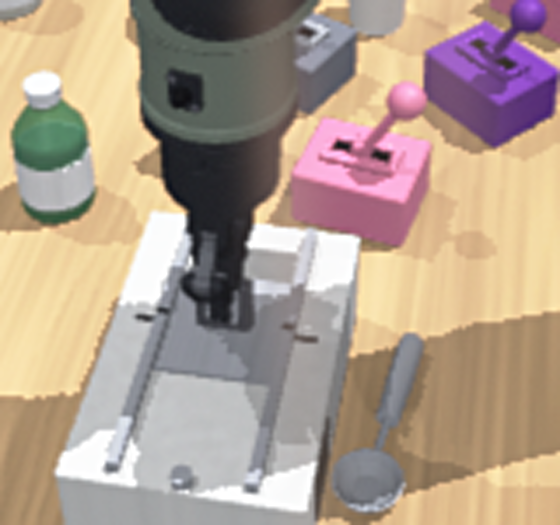

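Run:
```python
from h import *
print(bot.finish_job()); s=bot.read_state();print(s["clock"],s["tool_pos"].round(2),s["ft_force"].round(1))
```

```text
the job is handed in; nothing more can be done
None
the job is handed in; nothing more can be done
```

I threw the isolator toggle to off first. Then I gripped the shutter's fin, slid the shutter to about half way, and handed the job in at about 13.2 s with the fin still held.

- **Isolator:** The side camera put the ball at about (533, -187) mm, on the robot's side of the box. That means the toggle is off, and a later top view showed it still leaning that way.
- **Shutter:** By the tool position and the plate edge in the side picture, travel is about 39–41 mm. That is my estimate from the pictures and the tool pose, because there is no direct reading of the joint.
- **Hold:** The tool stayed still within 0.03 mm over the last 0.3 s. The force along the slide was about 9 N, which matches the spring at half way.
- **Bystanders:** Those I could see stood where they started. I did not measure them again.

**What went wrong:** When I first held the shutter with no shift in the rows, it crept back about 2 mm, to roughly 35 mm of travel, still within limits. I pushed it forward again and added a small steady push in the last rows. My readings do not cover the second after the hand-in.

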